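# Feel for the standing cross-bar under a spill-tray deck and stand the litre bottle over it

### The arm

A 7-joint arm with a two-finger parallel gripper is mounted at the origin on a cart in front of the work surface, level with it; the furniture and walls round the work are solid. World frame = base frame: x ahead of the robot, y to its left, z up, the work surface at z = 0. Lengths are in mm, angles in rad, forces in N, time in s.
With the tool pointing down it reaches from about 425 to 875 mm from the base axis. Payload 4.7 kg.
Tool frame: the origin (TCP) lies between the finger pads; the fingertips stand 19 mm ahead of it and the grasp point (between the pads) is the TCP; z points along the fingers, y is the direction in which the jaws open and shut (so a half turn about z gives the same grasp; the last joint's range is limited). The gripper opens to 85 mm and grips with 20 to 120 N. Pads are 22 mm wide; open, the fingers measure 114 mm over their backs; the gripper's body (76 mm by 85 mm) begins 54 mm behind the grasp point. The pads swing forward as they close: fully open they stand 13 mm farther back than shut.
Start: joints at [-1.244, 0.321, -0.07, 1.45, 0.023, 1.371, -0.057], TCP at [200.046, 618.469, 250.349] pointing down, gripper open.
Joint ranges: [-2.86, 2.86], [-0.3, 2.09], [-1.38, 1.24], [0.06, 2.45], [-1.56, 4.7], [0.09, 2.05], [-2.69, 2.69]. Speed limits (rad/s): [2.57, 2.57, 3.14, 3.14, 3.14, 3.14, 3.14].

### API

Orientations are given as a 3x3 rotation matrix whose columns are the frame's x, y, z axes.
In Python, from cell import robot gives the robot as it stands.
- The arm moves only by the tool servo_tool, never from a script. Its argument "rows" is a list of rows, each a list of 5 numbers: the finger opening in cm, from 0 to 8.54, then the shift along the tool's x, y, z in cm, then the turn about the tool's z in rad. In form: [[claw, tx, ty, tz, spin], ...]. A call has 1 to 5 rows; each row shifts and turns the commanded pose from where the row before left it, along the tool's axes as they then stand; what a row does not reach is not made up. A row lasts 1/8 s, in which the tool goes at most 62.5 mm and 10.7 degrees, less where a joint would pass 70% of its speed; a pose out of reach is approached as far as the arm can. A call is refused whole if a number of a shift passes 6.25 or a number of a turn 0.188, either way. A call with a gripper value outside its range is refused whole. The fingers move at their own pace and stop on an object; "newtons" is the grip in N (left out, the last holds). Time passes only in rows, so rows that do not move let the fingers close. It gives the time, the measured TCP pose, the force and the opening at its end, in the units of the state.
- robot.get_state(): the state, without advancing time (a new reading comes with each control period).
- robot.snapshot(name): name is "side" or "top"; returns (picture, depth): 384x512x3 uint8, blue, green, red; 384x512 float32, mm along the optical axis (not along the pixel's ray), 0 where there is no reading.
- robot.get_calibration(name): a dict with "vertical_fov" (degrees; the focal length in pixels is half the picture's height over the tangent of half this angle, whatever the lens; pixels are square), "cx", "cy" (the principal point, pixels), "rvec" (rotation vector, rad) and "tvec" (3), from world to camera coordinates, as OpenCV has them. Camera axes: x right, y down, z forward; pixel columns grow to the right and rows downward; lengths in mm; the calibration is good to about 2 mm. A picture is of the moment at which its call begins. get_calibration takes no time and is no camera call.
- robot.hand_in(): hands the job in, once; it reports no verdict.
Trained networks look in the newest picture that a camera, given by its name, has taken for a name from the list of things; names that differ only in an ending like _2 or _b are one class to them, and where a whole thing is asked for, a point or a joint stands for the part that bears it (a point fixed in the world has none). Each returns a list of dicts, best first, with "conf" (0 to 1); they miss things now and then, are a little off and sometimes report something else, mostly with a low value. They report only what shows in the picture. A call takes as long as a camera call.
- robot.outline_of(camera, thing): "mask" (384x512 bool, what is visible of it) and "box" ([left, top, right, bottom] in pixels, round what is visible of it).
The state is a dict: "time_s": time; "joint_positions": joint angles; "qd": joint speeds; "joint_torque": joint torques, N m; "position": TCP position; "ee_rot": TCP orientation; "contact_force": force on the tool from outside, world axes, zero at the start; "wrist_torque": the same for the moment, N m; "finger_gap": finger opening in mm.
Only numpy, scipy, OpenCV 4.12 (cv2) and the standard library are available. Lean on these libraries where they do the work, as an engineer would, in place of code of your own. Each camera call takes 0.05 s, during which the arm holds its last target. There are 200 camera calls.

### The job

The grey deck of the white spill tray lies on soft foam at its two ends and on one loose cross-bar hidden under it; a second bar has fallen flat and carries nothing, and nobody can see where the upright one is. Press gently with closed fingertips along the deck's middle line to find where it stops giving way, and make sure with a firmer push there (about 8 N held for a moment, never much over 20 N) that the deck stays level. Then stand the litre amber bottle softly on the deck, upright and centred over that bar, not where the deck dips, so that the deck stays level under it, and let go; leave everything else alone.

Things in the scene. Friction and masses are not known exactly. Their poses are not given: they have to be found in the camera images.
- tray: white plastic spill tray fixed to the bench, 190 mm (its x) by 440 mm (its y, the long axis), 56 mm high; origin under its centre, z up. Inside lie the deck and, under it, two bars across the tray (along x). The upright bar is 14 mm wide along y, its centre 30 to 130 mm from the tray's centre towards +y or -y; the fallen bar lies in the other half and never touches the deck
- deck: loose flat grey plate, 173 mm (x) by 423 mm (y) by 8 mm, 0.5 kg, lying level in the tray; origin at the centre of its underside, z up; its top is about 8 mm below the tray's rim
- deck_top (a point): centre of the deck's top face; the middle line runs along the deck's y. The plate does not bend: pressed off the upright bar it rocks about it on soft foam, sinking several millimetres per newton at the far end, less and less nearer the bar (the give grows with the square of the distance from it); over the rubber-topped bar it gives about 0.04 mm per newton and stays level
- litre: one-litre amber glass bottle with a white screw cap, standing loose on the bench, about 0.6 to 0.92 kg; origin at the centre of its underside, z up
- litre_center (a point): the point on the bottle's axis half-way up, 113 mm above its underside. The bottle is 94 mm in diameter and 226 mm high; its white cap, 32 mm in diameter and 20 mm high, reaches from 93 to 113 mm above this point and is where to hold the bottle (the shoulder widens below it)
- wash_bottle: white wash bottle with a red spout, 197 mm high, bystander; origin under its base
- parafilm: roll of white film standing on end, 52 mm wide, 50 mm high, bystander
- petri_pair: two stacked petri dishes, 70 mm wide, 32 mm high, bystander
- bottle_blue_b: white bottle with a blue cap, 40 mm wide, 91 mm high, bystander
- bottle_yellow: white bottle with a yellow cap, 60 mm wide, 117 mm high, bystander

How it is judged:
By the outcome, as a careful person would: the job done as asked, in the order asked, and still so for the second after the job is handed in, with the robot touching nothing.
It also fails if it takes over 70 s, if anything falls off the work surface, if the arm or the gripper's body presses on something with over 40 N, if the wrist force passes 120 N, or if a joint passes its speed limit or range.

## Working session

There is one attempt and no reset: what is moved stays moved. The work goes in short steps, Python scripts to look and compute and a tool call to move; the robot and the scene stay as the last step left them, time stands still between calls to the robot, and variables do not carry over. Pictures are saved under pics/ and viewed, about 8 in all and at most 12, crops included, and the job is handed in when it is done.

Besides the shell and the picture viewer there is one more tool, called after "Emit:" in YAML: its name, and indented under it one key for each argument. servo_tool: Moves the arm, as the interface text tells. Its arguments: {"type":"object","properties":{"rows":{"type":"array","items":{"type":"array","items":{"type":"number"}}},"newtons":{"type":"number"}},"required":["rows"]}

```bash
mkdir -p pics
cat > h.py <<'E'
import numpy as np, cv2
from cell import robot
def cal(n):
    c=robot.get_calibration(n); f=192/np.tan(np.radians(c["vertical_fov"])/2)
    return f,c["cx"],c["cy"],cv2.Rodrigues(np.array(c["rvec"],float))[0],np.array(c["tvec"],float).ravel()
def cloud(n,depth):
    f,cx,cy,R,t=cal(n); v,u=np.mgrid[0:384,0:512]
    P=np.stack([(u-cx)/f*depth,(v-cy)/f*depth,depth],-1)
    W=(P-t)@R; W[depth<=0]=np.nan; return W
E
python3 - <<'E'
from h import *
s=robot.get_state(); print(s["time_s"],s["position"],np.round(s["ee_rot"],3),s["contact_force"])
ims=[]
for n in("top","side"):
    im,d=robot.snapshot(n); np.savez(f"{n}0.npz",im=im,d=d); ims.append(im); W=cloud(n,d)
    f,cx,cy,R,t=cal(n); print(n,"cam at",-R.T@t)
    for th in("tray","deck","litre","wash_bottle","parafilm","petri_pair","bottle_blue_b","bottle_yellow"):
        for r in robot.outline_of(n,th)[:1]:
            w=W[r["mask"]]; w=w[~np.isnan(w[:,0])]
            print(th,round(r["conf"],2),np.round(r["box"]),"med",np.round(np.median(w,0)),"lo",np.round(np.percentile(w,2,axis=0)),"hi",np.round(np.percentile(w,98,axis=0)))
cv2.imwrite("pics/a.png",cv2.resize(np.vstack(ims),None,fx=.78,fy=.78))
E
```

```text
0.0 [199.88520934 617.97053924 249.21356371] [[-0.952  0.308 -0.   ]
 [ 0.308  0.952 -0.002]
 [-0.    -0.002 -1.   ]] [1.04672299 0.49948645 0.22671292]
top cam at [ 373.00509518  117.04098514 1213.84883827]
tray 0.66 [241. 170. 396. 241.] med [528. -70.  54.] lo [ 423. -298.   14.] hi [628. 163.  59.]
deck 0.83 [250. 180. 391. 235.] med [524. -67.  47.] lo [ 442. -270.   42.] hi [609. 135.  52.]
litre 0.63 [145. 198. 186. 233.] med [480. 378. 151.] lo [445. 350.  13.] hi [527. 432. 226.]
wash_bottle 0.61 [340. 118. 390. 151.] med [ 726. -166.  112.] lo [ 706. -235.    8.] hi [ 762. -143.  192.]
parafilm 0.66 [217. 142. 239. 164.] med [712. 215.  31.] lo [681. 183.  14.] hi [746. 246.  36.]
petri_pair 0.73 [217. 140. 240. 162.] med [712. 213.  31.] lo [681. 183.  14.] hi [744. 245.  36.]
bottle_blue_b 0.61 [154. 174. 174. 190.] med [604. 412.  68.] lo [591. 400.  21.] hi [624. 433.  93.]
bottle_yellow 0.69 [142. 152. 167. 175.] med [656. 444.  86.] lo [633. 421.   2.] hi [699. 475. 118.]
side cam at [ 445.84245445 1160.01086241  595.54771302]
tray 0.28 [290. 222. 312. 251.] med [423. 258.  41.] lo [402. 217.   3.] hi [444. 265.  53.]
deck 0.74 [237. 152. 300. 209.] med [532. -58.  50.] lo [ 441. -270.   47.] hi [609. 124.  52.]
litre 0.64 [247. 185. 292. 298.] med [487. 428. 111.] lo [445. 384.   4.] hi [533. 443. 225.]
wash_bottle 0.73 [201. 126. 223. 176.] med [ 735. -155.   79.] lo [ 707. -213.    5.] hi [ 775. -142.  158.]
parafilm 0.84 [291. 221. 310. 250.] med [423. 258.  41.] lo [402. 216.   3.] hi [445. 266.  53.]
petri_pair 0.88 [176. 214. 202. 238.] med [710. 232.  32.] lo [681. 184.   3.] hi [743. 249.  35.]
bottle_blue_b 0.83 [203. 243. 224. 287.] med [606. 433.  55.] lo [591. 410.   7.] hi [625. 440.  92.]
bottle_yellow 0.77 [170. 238. 203. 292.] med [661. 470.  83.] lo [632. 444.  16.] hi [691. 487. 118.]
```

View pics/a.png

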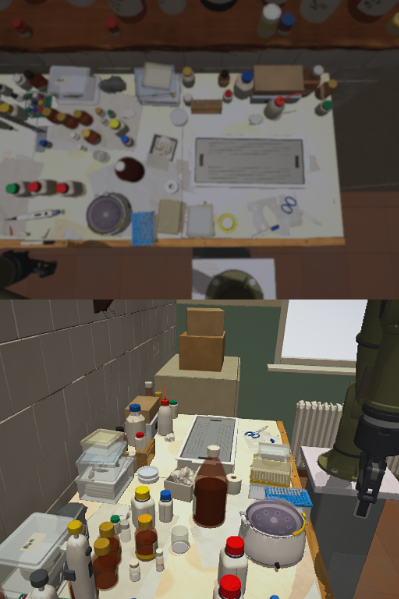

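The top view shows the tray on the right (about u 250–391, v 180–235 full-scale) and the amber bottle left of it at about (165, 215). A small open box and the parafilm stand between them. Next I'll fit the poses and the clearances along the path.

Run:
```python
from h import *
D={n:np.load(f"{n}0.npz") for n in("top","side")}
for n in D:
    W=cloud(n,D[n]["d"]); P=W.reshape(-1,3); P=P[~np.isnan(P[:,0])]
    # cap top
    q=P[(abs(P[:,0]-487)<60)&(abs(P[:,1]-395)<60)]
    c=q[(q[:,2]>212)]
    print(n,"cap",len(c),np.round(c.mean(0),1),np.round(c.min(0)),np.round(c.max(0)))
    b=q[(q[:,2]>20)&(q[:,2]<130)]; print("body",len(b),np.round(b.min(0)),np.round(b.max(0)))
    if len(b)>20:
        from scipy.optimize import least_squares
        r=least_squares(lambda p:np.hypot(b[:,0]-p[0],b[:,1]-p[1])-47,[487,395],loss="soft_l1"); print("body fit",r.x,r.cost/len(b))
    # tray rim
    t=P[(P[:,0]>400)&(P[:,0]<660)&(P[:,1]>-310)&(P[:,1]<180)]
    for lo,hi,nm in((53,62,"rim"),(42,52,"deck")):
        k=t[(t[:,2]>lo)&(t[:,2]<hi)]
        print(nm,len(k),cv2.minAreaRect(k[:,:2].astype(np.float32)),np.median(k[:,2]))
    # height map around path
    print("max heights, rows x 400..700/30, cols y 480..-300/30")
    for x in range(390,720,30):
        print(x,*[int(np.nan_to_num(max(P[(abs(P[:,0]-x)<15)&(abs(P[:,1]-y)<15)&(P[:,2]<300),2],default=-1))) for y in range(480,-310,-30)])
```

```text
top cap 131 [487.9 393.1 223.1] [472. 378. 212.] [504. 410. 230.]
body 284 [443. 336.  22.] [534. 440. 130.]
body fit [490.05598369 396.37662001] 0.7323710056277172
rim 1651 ((525.820556640625, -67.94822692871094), (474.90716552734375, 205.71450805664062), 88.71157836914062) 55.28269659323792
deck 7682 ((526.1691284179688, -67.8680419921875), (475.17974853515625, 206.62156677246094), 88.79149627685547) 47.32645120104281
max heights, rows x 400..700/30, cols y 480..-300/30
390 117 112 99 4 6 5 5 105 72 4 5 6 4 5 4 8 5 5 5 6 5 5 6 6 11 6 5
420 90 5 3 4 5 4 4 54 54 53 6 58 62 58 60 60 61 58 58 59 61 58 60 59 60 59 59
450 5 6 177 180 160 6 5 50 54 54 6 60 59 58 56 57 57 57 53 56 53 52 51 51 53 58 58
480 5 138 228 229 186 6 56 64 65 8 57 60 51 52 53 52 54 53 53 53 54 53 53 53 52 57 59
510 6 128 225 227 182 67 72 81 82 7 55 60 51 52 53 52 52 55 53 52 53 54 53 51 52 59 58
540 3 3 146 149 128 82 82 88 86 4 57 59 53 52 53 53 53 52 53 52 53 53 53 55 52 59 60
570 3 5 4 4 6 79 92 100 75 3 56 60 51 54 52 52 52 51 52 54 52 54 53 54 52 58 60
600 4 65 94 84 3 60 85 85 75 59 4 61 52 52 51 53 52 53 54
[... 884 characters left out ...]
2 51 53 52 -1 59 59 57 57 58 57 58 57 56 52 52 52 52 52 59 58
480 6 146 227 227 -1 -1 -1 -1 -1 -1 -1 58 50 51 51 53 52 52 52 52 52 52 52 52 51 59 58
510 5 139 227 227 -1 -1 -1 -1 -1 -1 -1 -1 -1 48 -1 -1 51 51 51 51 51 52 51 52 52 58 59
540 4 5 145 150 3 82 84 88 87 -1 57 58 51 51 51 51 52 51 51 52 52 51 52 51 51 59 59
570 2 2 4 4 3 61 93 97 64 -1 57 61 51 52 51 51 53 52 51 52 52 52 52 51 51 58 57
600 3 69 93 90 3 61 85 87 67 59 -1 58 51 51 52 51 50 56 57 58 59 57 58 58 58 57 58
630 90 94 93 3 0 45 61 69 61 -1 -1 58 59 58 58 59 58 58 58 59 58 59 58 57 58 58 57
660 119 120 -1 1 3 3 3 2 3 3 4 4 3 4 4 4 5 4 4 4 4 5 4 3 4 6 3
690 117 119 -1 -1 -1 0 4 3 36 35 34 4 4 4 4 4 3 4 22 28 27 15 5 5 4 4 5
```

Emit:
servo_tool:
  rows:
    - [0,0,0,0,-0.157]
    - [0,0,0,0,-0.157]
    - [0,-3,-5.15,0,0]
    - [0,-3,-5.15,0,0]
    - [0,-3,-5.15,0,0]
  newtons: 40

```text
time_s: 1.52
position: [291.2, 462.4, 250.4]
ee_rot: [[-1.0, -0.001, 0.0], [-0.001, 1.0, 0.0], [-0.0, 0.0, -1.0]]
contact_force: [1.2, 0.1, -0.1]
finger_gap: 0.0
```

Emit:
servo_tool:
  rows:
    - [0,-3,-5.15,0,0]
    - [0,-3,-5.15,0,0]
    - [0,-3,-5.15,0,0]
    - [0,-3,-5.15,0,0]
    - [0,-3,-5.15,0,0]

```text
time_s: 2.15
position: [441.3, 205.0, 250.8]
ee_rot: [[-1.0, -0.001, 0.001], [-0.001, 1.0, 0.001], [-0.001, 0.001, -1.0]]
contact_force: [-0.1, 1.6, 0.2]
finger_gap: -0.1
```

Emit:
servo_tool:
  rows:
    - [0,-3,-5.15,0,0]
    - [0,-3,-5.15,0,0]
    - [0,-3,-5.15,0,0]
    - [0,0,0,6,0]
    - [0,0,0,4,0]

```text
time_s: 2.78
position: [530.4, 51.3, 148.5]
ee_rot: [[-1.0, 0.001, -0.001], [0.001, 1.0, 0.0], [0.001, 0.0, -1.0]]
contact_force: [0.6, 0.5, -0.1]
finger_gap: 0.1
```

Emit:
servo_tool:
  rows:
    - [0,0,0,5.5,0]
    - [0,0,0,1.8,0]
    - [0,0,0,0.3,0]
    - [0,0,0,0,0]

```text
time_s: 3.28
position: [532.3, 52.7, 76.2]
ee_rot: [[-1.0, -0.001, 0.003], [-0.001, 1.0, 0.001], [-0.003, 0.001, -1.0]]
contact_force: [0.1, 0.4, 1.8]
finger_gap: 0.2
```

Emit:
servo_tool:
  rows:
    - [0,0,0,0.3,0]
    - [0,0,0,0,0]

```text
time_s: 3.52
position: [531.3, 52.6, 72.2]
ee_rot: [[-1.0, -0.001, 0.002], [-0.001, 1.0, 0.001], [-0.002, 0.001, -1.0]]
contact_force: [0.1, 0.2, 0.8]
finger_gap: 0.0
```

Emit:
servo_tool:
  rows:
    - [0,0,0,0.2,0]
    - [0,0,0,0,0]

```text
time_s: 3.78
position: [530.6, 52.4, 69.3]
ee_rot: [[-1.0, -0.001, -0.0], [-0.001, 1.0, 0.0], [0.0, 0.0, -1.0]]
contact_force: [-0.1, -0.6, 0.1]
finger_gap: 0.2
```

Emit:
servo_tool:
  rows:
    - [0,0,0,0.2,0]
    - [0,0,0,0,0]

```text
time_s: 4.03
position: [530.7, 52.4, 67.2]
ee_rot: [[-1.0, -0.001, -0.0], [-0.001, 1.0, -0.0], [0.0, -0.0, -1.0]]
contact_force: [-0.1, 0.3, -0.3]
finger_gap: 0.3
```

Emit:
servo_tool:
  rows:
    - [0,0,0,0.1,0]
    - [0,0,0,0,0]

```text
time_s: 4.28
position: [530.8, 52.4, 66.9]
ee_rot: [[-1.0, -0.001, -0.0], [-0.001, 1.0, 0.0], [0.0, 0.0, -1.0]]
contact_force: [-1.8, 0.1, 5.4]
finger_gap: -0.0
```

Emit:
servo_tool:
  rows:
    - [0,0,0,0.1,0]
    - [0,0,0,0,0]

```text
time_s: 4.53
position: [530.8, 52.4, 66.7]
ee_rot: [[-1.0, -0.001, -0.0], [-0.001, 1.0, 0.001], [0.0, 0.001, -1.0]]
contact_force: [-3.5, 0.5, 10.1]
finger_gap: 0.0
```

Emit:
servo_tool:
  rows:
    - [0,0,0,0.1,0]
    - [0,0,0,0,0]

```text
time_s: 4.78
position: [530.9, 52.4, 66.5]
ee_rot: [[-1.0, -0.001, -0.0], [-0.001, 1.0, 0.001], [0.0, 0.001, -1.0]]
contact_force: [-6.5, -0.7, 17.4]
finger_gap: -0.1
```

Emit:
servo_tool:
  rows:
    - [0,0,0,-1.0,0]
    - [0,0,-6.0,0,0]
    - [0,0,0,0.4,0]
    - [0,0,0,0,0]
    - [0,0,0,0,0]

```text
time_s: 5.4
position: [530.8, -6.3, 70.2]
ee_rot: [[-1.0, -0.003, -0.0], [-0.003, 1.0, 0.0], [0.0, 0.0, -1.0]]
contact_force: [0.4, 0.4, 0.8]
finger_gap: -0.1
```

Emit:
servo_tool:
  rows:
    - [0,0,0,0.4,0]
    - [0,0,0,0,0]

```text
time_s: 5.65
position: [531.2, -6.6, 66.6]
ee_rot: [[-1.0, -0.002, 0.001], [-0.002, 1.0, 0.001], [-0.001, 0.001, -1.0]]
contact_force: [-0.3, 0.9, 2.0]
finger_gap: 0.2
```

Emit:
servo_tool:
  rows:
    - [0,0,0,0.1,0]
    - [0,0,0,0,0]

```text
time_s: 5.9
position: [531.3, -6.6, 66.1]
ee_rot: [[-1.0, -0.002, 0.001], [-0.002, 1.0, 0.001], [-0.001, 0.001, -1.0]]
contact_force: [-0.9, 1.5, 7.0]
finger_gap: 0.1
```

Emit:
servo_tool:
  rows:
    - [0,0,0,0.1,0]
    - [0,0,0,0,0]

```text
time_s: 6.15
position: [531.3, -6.7, 65.6]
ee_rot: [[-1.0, -0.002, 0.001], [-0.002, 1.0, 0.001], [-0.001, 0.001, -1.0]]
contact_force: [-3.1, 0.9, 9.3]
finger_gap: 0.4
```

Emit:
servo_tool:
  rows:
    - [0,0,0,0.1,0]
    - [0,0,0,0,0]

```text
time_s: 6.4
position: [531.3, -6.7, 65.1]
ee_rot: [[-1.0, -0.002, 0.001], [-0.002, 1.0, 0.002], [-0.001, 0.002, -1.0]]
contact_force: [-4.5, 1.4, 15.4]
finger_gap: -0.1
```

Emit:
servo_tool:
  rows:
    - [0,0,0,-1.1,0]
    - [0,0,6.0,0,0]
    - [0,0,6.0,0,0]
    - [0,0,0,0.4,0]
    - [0,0,0,0,0]

```text
time_s: 7.02
position: [530.2, 111.9, 69.8]
ee_rot: [[-1.0, -0.002, -0.001], [-0.002, 1.0, -0.001], [0.001, -0.001, -1.0]]
contact_force: [-0.1, -0.4, 0.2]
finger_gap: -0.2
```

Emit:
servo_tool:
  rows:
    - [0,0,0,0.4,0]
    - [0,0,0,0,0]

```text
time_s: 7.28
position: [531.1, 110.8, 66.5]
ee_rot: [[-1.0, 0.001, 0.0], [0.001, 1.0, -0.001], [-0.0, -0.001, -1.0]]
contact_force: [-0.7, -0.9, 2.7]
finger_gap: -0.1
```

Emit:
servo_tool:
  rows:
    - [0,0,0,0.1,0]
    - [0,0,0,0,0]

```text
time_s: 7.52
position: [531.1, 110.9, 65.8]
ee_rot: [[-1.0, 0.0, 0.0], [0.0, 1.0, -0.001], [-0.0, -0.001, -1.0]]
contact_force: [-1.0, -2.4, 5.5]
finger_gap: -0.3
```

Emit:
servo_tool:
  rows:
    - [0,0,0,0.1,0]
    - [0,0,0,0,0]

```text
time_s: 7.78
position: [531.1, 111.0, 65.2]
ee_rot: [[-1.0, 0.0, 0.0], [0.0, 1.0, -0.001], [-0.0, -0.001, -1.0]]
contact_force: [-1.6, -3.0, 8.1]
finger_gap: 0.0
```

Emit:
servo_tool:
  rows:
    - [0,0,0,0.2,0]
    - [0,0,0,0,0]
    - [0,0,0,0,0]

```text
time_s: 8.15
position: [531.1, 111.1, 63.9]
ee_rot: [[-1.0, 0.0, 0.0], [0.0, 1.0, -0.0], [-0.0, -0.0, -1.0]]
contact_force: [-3.6, -3.0, 12.4]
finger_gap: -0.0
```

Emit:
servo_tool:
  rows:
    - [0,0,0,-1.2,0]
    - [0,0,-6.0,0,0]
    - [0,0,-6.0,0,0]
    - [0,0,-5.0,0.4,0]
    - [0,0,0,0,0]

```text
time_s: 8.78
position: [530.1, -62.9, 70.4]
ee_rot: [[-1.0, 0.007, -0.0], [0.007, 1.0, -0.002], [0.0, -0.002, -1.0]]
contact_force: [0.5, 1.0, -0.1]
finger_gap: -0.4
```

Emit:
servo_tool:
  rows:
    - [0,0,0,0.4,0]
    - [0,0,0,0,0]
    - [0,0,0,0,0]

```text
time_s: 9.15
position: [531.0, -56.4, 66.4]
ee_rot: [[-1.0, -0.003, 0.0], [-0.003, 1.0, 0.0], [-0.0, 0.0, -1.0]]
contact_force: [-0.8, -1.0, 1.3]
finger_gap: 0.3
```

Emit:
servo_tool:
  rows:
    - [0,0,0,0.2,0]
    - [0,0,0,0,0]
    - [0,0,0,0,0]

```text
time_s: 9.52
position: [531.0, -56.6, 64.5]
ee_rot: [[-1.0, -0.002, 0.0], [-0.002, 1.0, 0.001], [-0.0, 0.001, -1.0]]
contact_force: [-1.2, 1.8, 4.7]
finger_gap: -0.2
```

Emit:
servo_tool:
  rows:
    - [0,0,0,0.2,0]
    - [0,0,0,0,0]
    - [0,0,0,0,0]

```text
time_s: 9.9
position: [531.1, -56.8, 62.9]
ee_rot: [[-1.0, -0.002, 0.0], [-0.002, 1.0, 0.001], [-0.0, 0.001, -1.0]]
contact_force: [-1.6, 1.9, 8.1]
finger_gap: 0.2
```

Emit:
servo_tool:
  rows:
    - [0,0,0,-1.4,0]
    - [0,0,6.0,0,0]
    - [0,0,4.0,0,0]
    - [0,0,0,0.3,0]
    - [0,0,0,0,0]

```text
time_s: 10.52
position: [530.6, 41.4, 73.2]
ee_rot: [[-1.0, -0.001, -0.0], [-0.001, 1.0, -0.001], [0.0, -0.001, -1.0]]
contact_force: [0.2, -1.3, 1.3]
finger_gap: 0.0
```

Emit:
servo_tool:
  rows:
    - [0,0,0,0.4,0]
    - [0,0,0,0.2,0]
    - [0,0,0,0,0]

```text
time_s: 10.9
position: [530.7, 41.5, 67.2]
ee_rot: [[-1.0, 0.0, -0.0], [0.0, 1.0, -0.0], [0.0, -0.0, -1.0]]
contact_force: [-0.2, 0.2, -0.2]
finger_gap: -0.1
```

Emit:
servo_tool:
  rows:
    - [0,0,0,0.1,0]
    - [0,0,0,0,0]

```text
time_s: 11.15
position: [530.9, 41.7, 66.9]
ee_rot: [[-1.0, -0.001, -0.0], [-0.001, 1.0, -0.0], [0.0, -0.0, -1.0]]
contact_force: [-1.9, -1.3, 5.3]
finger_gap: 0.5
```

Emit:
servo_tool:
  rows:
    - [0,0,0,0.05,0]
    - [0,0,0,0,0]
    - [0,0,0,0,0]

```text
time_s: 11.52
position: [530.9, 41.8, 66.8]
ee_rot: [[-1.0, -0.001, 0.0], [-0.001, 1.0, -0.0], [-0.0, -0.0, -1.0]]
contact_force: [-2.4, -1.1, 8.4]
finger_gap: 0.0
```

Emit:
servo_tool:
  rows:
    - [0,0,0,0,0]
    - [0,0,0,0,0]
    - [0,0,0,0,0]
    - [0,0,0,0,0]
    - [0,0,0,0,0]

```text
time_s: 12.15
position: [530.9, 41.8, 66.8]
ee_rot: [[-1.0, -0.001, 0.0], [-0.001, 1.0, -0.0], [-0.0, -0.0, -1.0]]
contact_force: [-2.6, -1.7, 8.1]
finger_gap: -0.0
```

Emit:
servo_tool:
  rows:
    - [0,0,0,0,0]
    - [0,0,0,0,0]
    - [0,0,0,0,0]
    - [0,0,0,0,0]
    - [0,0,0,0,0]

```text
time_s: 12.78
position: [530.9, 41.7, 66.8]
ee_rot: [[-1.0, -0.001, 0.0], [-0.001, 1.0, -0.0], [-0.0, -0.0, -1.0]]
contact_force: [-2.0, -1.5, 8.8]
finger_gap: 0.1
```

Run:
```python
from h import *
for n in ("top",):
    im,d=robot.snapshot(n); W=cloud(n,d); np.savez("top1.npz",im=im,d=d)
    d0=np.load("top0.npz")["d"]; W0=cloud(n,d0)
    for nm,w in(("before",W0),("now",W)):
        k=w.reshape(-1,3); k=k[(abs(k[:,0]-526)<65)&(abs(k[:,1]+68)<190)&(k[:,2]>38)&(k[:,2]<56)]
        o=k[abs(k[:,1]-41)>(45)]; print(nm,len(o),np.polyfit(o[:,1]+68,o[:,2],1))
print(robot.get_state()["contact_force"])
```

```text
before 3913 [-1.94523422e-04  4.72599015e+01]
now 2996 [9.00066999e-05 4.67814800e+01]
[-1.80298554 -1.82133544  6.99522897]
```

The 8 N push held: the give is about 0.045 mm/N and the deck's slope in the depth image did not change. So the bar is at y ≈ 41. Next, the bottle.

Emit:
servo_tool:
  rows:
    - [0,0,0,-6,0]
    - [0,0,0,-6,0]
    - [4,0,0,-6,0]
    - [7,0,0,-3.5,0]
    - [7,0.7,5.9,0,0]

```text
time_s: 13.45
position: [526.6, 96.9, 285.2]
ee_rot: [[-1.0, 0.009, 0.008], [0.009, 1.0, 0.001], [-0.008, 0.001, -1.0]]
contact_force: [1.2, 1.4, 0.3]
finger_gap: 54.5
```

Emit:
servo_tool:
  rows:
    - [7,0.7,5.9,0,0]
    - [7,0.7,5.9,0,0]
    - [7,0.7,5.9,0,0]
    - [7,0.7,5.9,0,0]
    - [7,0.7,5.9,0,0]

```text
time_s: 14.08
position: [487.9, 398.2, 280.8]
ee_rot: [[-1.0, -0.001, 0.0], [-0.001, 1.0, 0.0], [-0.0, 0.0, -1.0]]
contact_force: [0.6, -0.1, 0.3]
finger_gap: 70.3
```

Emit:
servo_tool:
  rows:
    - [7,0,0,0,0]
    - [7,0,0,0,0]

```text
time_s: 14.32
position: [488.4, 395.9, 280.3]
ee_rot: [[-1.0, -0.001, -0.0], [-0.001, 1.0, -0.001], [0.0, -0.001, -1.0]]
contact_force: [0.3, -0.1, 0.6]
finger_gap: 70.0
```

Run:
```python
from h import *
im,d=robot.snapshot("side"); im2,d2=robot.snapshot("top")
cv2.imwrite("pics/b.png",np.hstack([cv2.resize(im[60:310,180:380],None,fx=2.2,fy=2.2),cv2.resize(im2[150:260,110:190],None,fy=5,fx=4)]))
f,cx,cy,R,t=cal("side")
for w in([489,395,226],[489,395,113],robot.get_state()["position"]):
    c=R@np.array(w)+t; print(np.round([f*c[0]/c[2]+cx,f*c[1]/c[2]+cy]))
W=cloud("side",d).reshape(-1,3); b=W[(abs(W[:,0]-489)<60)&(abs(W[:,1]-395)<60)&(W[:,2]>207)&(W[:,2]<224)]
from scipy.optimize import least_squares
print(len(b),least_squares(lambda p:np.hypot(b[:,0]-p[0],b[:,1]-p[1])-16,[489,390],loss="soft_l1").x, robot.get_state()["position"],robot.get_state()["finger_gap"])
```

```text
[273. 190.]
[270. 238.]
[274. 164.]
125 [487.27769401 392.76656241] [489.21086607 394.56345624 280.92564044] 70.03058044585669
```

View pics/b.png

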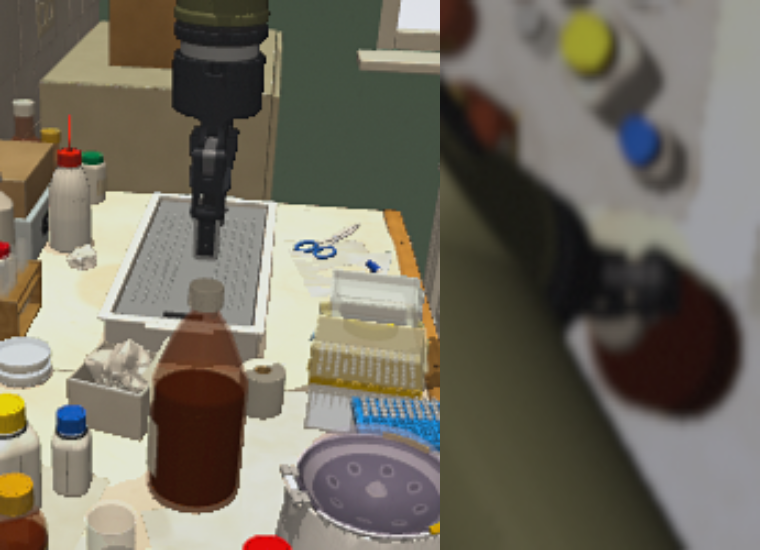

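The side view shows the fingers straight above the white cap (crop ≈ (207, 250) over (205, 295)). I'll descend and grip.

Emit:
servo_tool:
  rows:
    - [7,0,-0.1,3,0]
    - [7,0,0,2.4,0]
    - [7,0,0,0.9,0]
    - [7,0,0,0,0]
    - [4.5,0,0,0,0]

```text
time_s: 15.05
position: [489.1, 395.4, 219.3]
ee_rot: [[-1.0, -0.001, 0.002], [-0.001, 1.0, 0.001], [-0.002, 0.001, -1.0]]
contact_force: [0.1, -0.1, 0.2]
finger_gap: 53.1
```

Emit:
servo_tool:
  rows:
    - [2.5,0,0,0,0]
    - [2.5,0,0,0,0]
    - [2.5,0,0,0,0]
    - [2.5,0,0,0,0]
  newtons: 60

```text
time_s: 15.55
position: [489.2, 395.4, 219.3]
ee_rot: [[-1.0, -0.001, 0.002], [-0.001, 1.0, 0.001], [-0.002, 0.001, -1.0]]
contact_force: [0.4, -0.9, 6.4]
finger_gap: 30.5
```

Emit:
servo_tool:
  rows:
    - [2.5,0,0,-0.3,0]
    - [2.5,0,0,-0.5,0]
    - [2.5,0,0,-1,0]
    - [2.5,0,0,-1,0]
    - [2.5,0,0,0,0]

```text
time_s: 16.18
position: [488.9, 395.9, 247.3]
ee_rot: [[-1.0, -0.001, 0.002], [-0.001, 1.0, 0.002], [-0.002, 0.002, -1.0]]
contact_force: [0.2, 0.1, -8.1]
finger_gap: 30.1
```

Emit:
servo_tool:
  rows:
    - [2.5,0,0,-3,0]
    - [2.5,0,0,-4,0]
    - [2.5,0,0,-4,0]
    - [2.5,0,0,-1.5,0]
    - [2.5,0,0,0,0]

```text
time_s: 16.8
position: [488.5, 395.4, 371.1]
ee_rot: [[-1.0, -0.001, 0.001], [-0.001, 1.0, 0.001], [-0.001, 0.001, -1.0]]
contact_force: [-0.3, -0.6, -9.5]
finger_gap: 30.3
```

Run:
```python
from h import *
im,d=robot.snapshot("side"); W=cloud("side",d).reshape(-1,3)
s=robot.get_state();p=np.array(s["position"]); print(p,s["contact_force"],s["finger_gap"])
from scipy.optimize import least_squares
for lo,hi,r in((-190,-120,47),(-13,8,16)):
    b=W[(np.hypot(W[:,0]-p[0],W[:,1]-p[1])<65)&(W[:,2]>p[2]+lo)&(W[:,2]<p[2]+hi)]
    print(len(b),least_squares(lambda q:np.hypot(b[:,0]-q[0],b[:,1]-q[1])-r,p[:2]+[0,-3],loss="soft_l1").x)
b=W[np.hypot(W[:,0]-p[0],W[:,1]-p[1])<60]; print("lowest bottle z",np.percentile(b[b[:,2]>40][:,2],[0,1,5]))
cv2.imwrite("pics/c.png",cv2.resize(im[20:310,180:380],None,fx=2,fy=2))
```

```text
[488.04114521 395.10509788 369.43434227] [-0.47912013 -1.07876701 -9.2547479 ] 30.31482346547994
1493 [488.97103866 394.76731708]
187 [488.44548354 404.94717565]
lowest bottle z [ 58.45752543 159.42212344 175.75773676]
```

View pics/c.png

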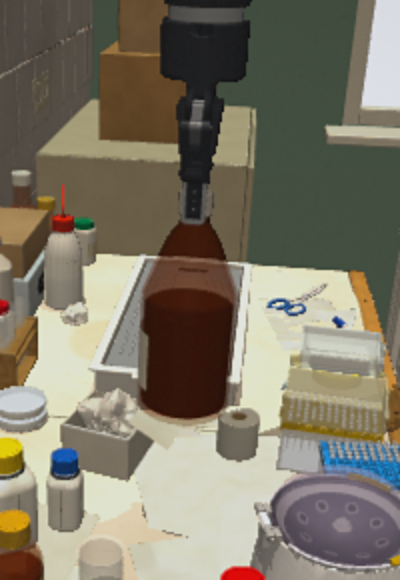

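Emit:
servo_tool:
  rows:
    - [2.5,-0.3,-2.4,0,0]
    - [2.5,-0.5,-4,0,0]
    - [2.5,-0.5,-4.5,0,0]
    - [2.5,-0.5,-4.5,0,0]
    - [2.5,-0.5,-4.5,0,0]

```text
time_s: 17.48
position: [510.9, 193.4, 368.7]
ee_rot: [[-1.0, -0.0, -0.003], [-0.0, 1.0, -0.002], [0.003, -0.002, -1.0]]
contact_force: [-0.5, -1.1, -9.0]
finger_gap: 30.1
```

Emit:
servo_tool:
  rows:
    - [2.5,-0.5,-4.5,0,0]
    - [2.5,-0.5,-4.5,0,0]
    - [2.5,-0.4,-4,0,0]
    - [2.5,-0.3,-2.5,0,0]
    - [2.5,0,0,0,0]

```text
time_s: 18.1
position: [528.0, 36.5, 369.3]
ee_rot: [[-1.0, 0.006, -0.002], [0.006, 1.0, -0.002], [0.002, -0.002, -1.0]]
contact_force: [0.1, 1.3, -8.7]
finger_gap: 30.4
```

Emit:
servo_tool:
  rows:
    - [2.5,0,0,3,0]
    - [2.5,0,0,3,0]
    - [2.5,0,0,1.5,0]
    - [2.5,0,0,0,0]
    - [2.5,0,0,0,0]

```text
time_s: 18.73
position: [529.4, 41.5, 297.0]
ee_rot: [[-1.0, -0.001, 0.002], [-0.001, 1.0, 0.0], [-0.002, 0.0, -1.0]]
contact_force: [0.3, -0.8, -8.1]
finger_gap: 30.2
```

Run:
```python
from h import *
im,d=robot.snapshot("side"); W=cloud("side",d).reshape(-1,3)
s=robot.get_state();p=np.array(s["position"]); print(p,s["contact_force"],s["finger_gap"])
from scipy.optimize import least_squares
b=W[(np.hypot(W[:,0]-p[0],W[:,1]-p[1])<65)&(W[:,2]>p[2]-190)&(W[:,2]<p[2]-120)]
print(len(b),least_squares(lambda q:np.hypot(b[:,0]-q[0],b[:,1]-q[1])-47,p[:2],loss="soft_l1").x)
```

```text
[529.6268924   41.48384373 297.26571668] [-0.32319673 -0.41535494 -8.88379749] 30.156100826104485
777 [530.72363843  40.78903919]
```

Emit:
servo_tool:
  rows:
    - [2.5,0.1,0,1.2,0]
    - [2.5,0,0,0.8,0]
    - [2.5,0,0,0.4,0]
    - [2.5,0,0,0,0]
    - [2.5,0,0,0,0]

```text
time_s: 19.4
position: [528.0, 41.4, 272.1]
ee_rot: [[-1.0, -0.001, 0.001], [-0.001, 1.0, 0.0], [-0.001, 0.0, -1.0]]
contact_force: [-0.8, 0.6, -8.1]
finger_gap: 30.5
```

Emit:
servo_tool:
  rows:
    - [2.5,0,0,0.15,0]
    - [2.5,0,0,0,0]
    - [2.5,0,0,0,0]

```text
time_s: 19.77
position: [527.8, 41.4, 270.4]
ee_rot: [[-1.0, -0.001, 0.0], [-0.001, 1.0, 0.0], [-0.0, 0.0, -1.0]]
contact_force: [0.7, 1.1, -9.5]
finger_gap: 30.2
```

Emit:
servo_tool:
  rows:
    - [2.5,0,0,0.15,0]
    - [2.5,0,0,0,0]
    - [2.5,0,0,0,0]

```text
time_s: 20.15
position: [527.7, 41.4, 268.8]
ee_rot: [[-1.0, -0.001, 0.0], [-0.001, 1.0, 0.0], [-0.0, 0.0, -1.0]]
contact_force: [-0.0, 0.4, -9.2]
finger_gap: 30.5
```

Emit:
servo_tool:
  rows:
    - [2.5,0,0,0.1,0]
    - [2.5,0,0,0,0]
    - [2.5,0,0,0,0]

```text
time_s: 20.52
position: [527.8, 41.4, 267.8]
ee_rot: [[-1.0, -0.001, 0.0], [-0.001, 1.0, 0.0], [-0.0, 0.0, -1.0]]
contact_force: [0.5, -0.2, -7.8]
finger_gap: 30.4
```

Emit:
servo_tool:
  rows:
    - [2.5,0,0,0.1,0]
    - [2.5,0,0,0,0]
    - [2.5,0,0,0,0]

```text
time_s: 20.9
position: [528.0, 41.3, 267.2]
ee_rot: [[-1.0, -0.001, 0.001], [-0.001, 1.0, 0.0], [-0.001, 0.0, -1.0]]
contact_force: [-0.3, -0.1, -5.5]
finger_gap: 30.3
```

Emit:
servo_tool:
  rows:
    - [2.5,0,0,0.1,0]
    - [2.5,0,0,0,0]
    - [2.5,0,0,0,0]

```text
time_s: 21.28
position: [528.3, 41.3, 266.9]
ee_rot: [[-1.0, -0.001, 0.002], [-0.001, 1.0, 0.0], [-0.002, 0.0, -1.0]]
contact_force: [-0.3, -0.3, 1.0]
finger_gap: 30.2
```

Contact: the deck now carries the whole weight, at the height I expected. I'll open the fingers gradually and back off.

Emit:
servo_tool:
  rows:
    - [3.2,0,0,0,0]
    - [3.6,0,0,0,0]
    - [4.5,0,0,0,0]
    - [6,0,0,0,0]
    - [7,0,0,0,0]
  newtons: 20

```text
time_s: 21.9
position: [527.7, 41.4, 265.8]
ee_rot: [[-1.0, -0.001, 0.0], [-0.001, 1.0, 0.0], [-0.0, 0.0, -1.0]]
contact_force: [-0.1, 0.7, 0.5]
finger_gap: 70.0
```

Emit:
servo_tool:
  rows:
    - [7,0,0,0,0]
    - [7,0,0,-1,0]
    - [7,0,0,-3,0]
    - [7,0,0,-4,0]
    - [7,0,0,-4,0]

```text
time_s: 22.52
position: [527.7, 41.3, 387.8]
ee_rot: [[-1.0, -0.001, 0.001], [-0.001, 1.0, 0.0], [-0.001, 0.0, -1.0]]
contact_force: [0.8, -0.2, 0.0]
finger_gap: 70.0
```

Emit:
servo_tool:
  rows:
    - [7,5,0,0,0]
    - [7,5,0,0,0]
    - [7,0,0,0,0]

```text
time_s: 22.9
position: [425.8, 41.2, 387.5]
ee_rot: [[-1.0, -0.003, 0.002], [-0.003, 1.0, 0.003], [-0.002, 0.003, -1.0]]
contact_force: [-0.1, 0.1, 0.1]
finger_gap: 70.0
```

Run:
```python
from h import *
from scipy.optimize import least_squares
im,d=robot.snapshot("side"); im2,d2=robot.snapshot("top")
d0=np.load("top0.npz")["d"]; ds=np.load("side0.npz")["d"]
for n,a in(("top before",d0),("top",d2),("side before",ds),("side",d)):
    k=cloud(n.split()[0],a).reshape(-1,3); k=k[(abs(k[:,0]-526)<65)&(k[:,1]>-255)&(k[:,1]<125)&(k[:,2]>38)&(k[:,2]<56)]
    k=k[(abs(k[:,1]-41)>52)&((k[:,1]>93)|(k[:,1]<-60))]; print(n,len(k),np.polyfit(k[:,1]+68,k[:,2],1),[np.round(np.median(k[s][:,2]),1) for s in(k[:,1]<-150,k[:,1]>93)])
for n,a in(("top",d2),("side",d)):
  W=cloud(n,a).reshape(-1,3)
  for lo,hi,r in((70,110,47),(110,160,47),(256,272,16)):
    b=W[(np.hypot(W[:,0]-529,W[:,1]-41)<65)&(W[:,2]>lo)&(W[:,2]<hi)]
    if len(b)>15: print(n,lo,len(b),least_squares(lambda q:np.hypot(b[:,0]-q[0],b[:,1]-q[1])-r,[529,41],loss="soft_l1").x)
s=robot.get_state(); print(s["time_s"],s["position"],s["contact_force"])
cv2.imwrite("pics/d.png",np.hstack([cv2.resize(im[20:270,150:350],None,fx=2,fy=2),cv2.resize(im2[100:266,230:400],None,fx=2.3,fy=500/166)]))
```

```text
top before 3049 [-1.28891632e-04  4.72772170e+01] [np.float64(47.4), np.float64(47.5)]
top 1199 [7.06045667e-04 4.67026571e+01] [np.float64(46.6), np.float64(46.6)]
side before 1033 [-7.09924114e-04  4.96117850e+01] [np.float64(49.6), np.float64(49.4)]
side 416 [-1.02617072e-04  4.90186098e+01] [np.float64(49.0), np.float64(49.0)]
top 70 25 [528.9786422   42.26526063]
top 110 33 [528.15827587  41.42825514]
side 70 416 [528.19462865  40.37014946]
side 110 558 [527.59917656  39.99621246]
side 256 69 [526.13850362  38.75386655]
23.0 [427.98266872  41.15399617 386.84908213] [ 0.18231919 -0.17601247 -0.01414655]
```

View pics/d.png

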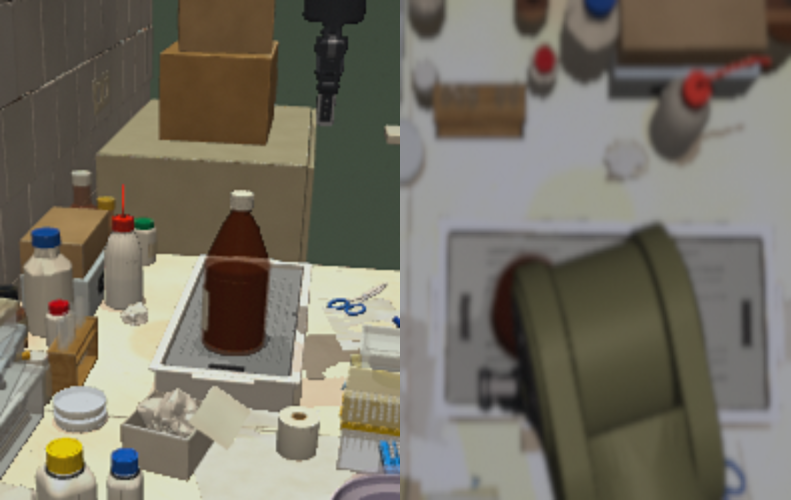

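The bottle stands upright on the deck at (≈528, 41), the deck is level, and the gripper is clear (the side view shows it at the top right). I'm handing in.

```bash
python3 -c "
from cell import robot
print(robot.hand_in())"
```

```text
the job is handed in; nothing more can be done
None
```

The litre bottle is standing upright on the deck over the hidden bar, released, and the job was handed in at about 23 s.

- **Finding the bar:** I pressed with closed fingertips at y = 111, 52, −7 and −57 mm. The deck gave about 0.27, 0.035, 0.11 and 0.5 mm per newton there. Together these put the bar at y ≈ 41 mm, about 109 mm from the tray's centre towards +y. Two of the fits differed slightly, giving 37 and 42.5 mm.
- **Firm push:** I held about 8 N at y = 41.7 mm for roughly 1.5 s. The deck gave about 0.045 mm per newton and its slope in the depth image did not change. The highest probing force was 17.4 N.
- **Placing the bottle:** I gripped it by the cap, set it down in 1 mm steps until the deck carried all its weight, then let go and moved the gripper clear.
- **Last checks:**
  - The bottle's axis is at about (528, 41) mm. The side camera's fit to the cap read about 2 mm off, which is within the calibration error.
  - The deck's ends are at equal heights and its slope changed by less than 0.001 rad.
  - The force on the tool is about zero.
  - I saw no sign that anything else had moved, though I did not measure the other objects again. The arm hid part of the tray in the last top view.

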